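# Hold the hidden bolt head behind the bench bracket

### The job

Pull the metal guard plate straight up out of its slotted posts behind the bracket and stand it fully down in the slot of the wooden rack, let go. Then reach down into the narrow gap behind the bracket, take the hexagonal bolt head, which the running nut driver slowly turns, between the fingers and hold it so that it stands still: finish while holding it, do not let go. Leave the jar, the ball vise, the compound bar and the dish where they are.

Things in the scene. Friction and masses are not known exactly. Their poses are not given: they have to be found in the camera images.
- fixture: steel fixture, fixed to the bench left or right of its middle, turned up to 0.3 rad. Origin on the bench straight below the bolt head's centre, z up; the bolt's axis lies along x at z = 55 mm. Base plate x -145 to 45, y -90 to 90, top at z = 8. Bracket in front of the head (-x, towards the robot), rear wall behind it; the 44 mm gap between them (x -22 to 22) is open above.
- bracket_top (a point): middle of the top edge of the upright steel bracket, z = 85 mm, fixture x = -26. The bracket is 8 mm thick (x -30 to -22) and 90 mm wide (y). In front of it the nut driver: a black lying cylinder 38 mm in diameter along x, x -132 to -48, top at z = 74 mm.
- wall_top (a point): middle of the top edge of the wooden rear wall, z = 70 mm, fixture x = 28; the wall is x 22 to 34, y -60 to 60. Beside it two aluminium guard posts, y 66 to 78 and y -66 to -78, x 0 to 23, top at z = 60, each with an upright slot 7 mm wide (x 8 to 15) and 6 mm deep facing inwards.
- bolt_head: plain steel hexagonal bolt head, 24 mm across flats, 28 mm across corners, 12 mm thick along the bolt's axis. Origin at its centre, in the middle of the gap: fixture frame (0, 0, 55) mm. Its x is the bolt's axis (the fixture's x); the frame turns with the bolt. The shank from bracket to head is 16 mm thick.
- bolt (a joint): angle of the bolt about its axis (rad), starts at 0 to 1.05 and grows: the driver turns it at about 0.18 rad/s with 0.15 N m. At whole multiples of pi/3 two flats stand upright, facing the fixture's +y and -y. At odd multiples of pi/6 corners face there. It yields slowly to the fingers (0.83 N m per rad/s).
- guard: loose aluminium plate 4 mm thick (x), 140 wide (y), 120 tall (z), its top 22 mm a folded hem 10 mm thick; about 0.2 kg. Origin: centre of its lower edge. Starts upright in the fixture's posts, origin at fixture (11.5, 0, 8) mm, parallel to the bracket, top edge at 128 mm, 43 mm over the bracket. Raised 52 mm it clears the posts.
- rack: light wooden rack, 90 x 140 mm (x, y), fixed on the other side of the bench than the fixture, turned up to 0.3 rad. Origin: centre of its underside. One slot along y through its middle, open at both ends, 10 mm wide, floor at z = 10 mm, walls straight to z = 55 and flared above, top at z = 68. The guard leans in it by up to 0.13 rad.
- jar: glass jar with steel lid, 60 mm diameter, 95 mm tall, origin at its underside's centre; leave alone
- ball_vise: small metal engraver's ball vise, 84 mm diameter, 82 mm tall, origin at its underside's centre; leave alone
- compound_bar: stub of red-brown polishing compound 30 x 22 x 24 mm, origin at its underside's centre; leave alone
- dish: small white ceramic dish, 90 mm diameter, 22 mm tall, origin at its underside's centre; leave alone

How it is judged:
By the outcome, as a careful person would: the job done as asked, in the order asked, and still so for the second after the job is handed in, while the arm keeps its last pose, push and grip.
It also fails if it takes over 64 s, if anything falls off the work surface, if the arm or the gripper's body presses on something with over 40 N, if the wrist force passes 120 N, or if a joint passes its speed limit or range.

### The arm

A 6-joint arm with a two-finger parallel gripper is mounted at the origin on the work surface. World frame = base frame: x ahead of the robot, y to its left, z up, the work surface at z = 0. Lengths are in m, angles in rad, forces in N, time in s.
With the tool pointing down it reaches from about 0.35 to 0.975 m from the base axis. Payload 4.9 kg.
Tool frame: the origin (TCP) lies between the finger pads, 19 mm behind the fingertips; this is the grasp point; z points along the fingers, y is the line along which they close (so a half turn about z gives the same grasp; the last joint's range is limited). The gripper opens to 85 mm and grips with 20 to 120 N. Pads are 22 mm wide; open, the fingers measure 114 mm over their backs; the gripper's body (76 mm by 85 mm) begins 54 mm behind the grasp point. The pads swing forward as they close: fully open they stand 13 mm farther back than shut.
Start: joints at [1.191, 0.053, 1.613, -0, 1.476, -0.119], TCP at [0.161, 0.604, 0.25] pointing down, gripper open.
Joint ranges: [-3.01, 3.01], [-1.01, 2.22], [0.06, 2.58], [-1.02, 4.17], [0.09, 2.62], [-3.14, 3.14]. Speed limits (rad/s): [2.57, 2.57, 3.14, 3.14, 3.14, 3.14].

### API

Orientations are given as a rotation vector (axis times angle).
In Python, from station import ctrl, camrig, finish_job gives the robot as it stands (ctrl), with the cameras (camrig) and the job as plain functions.
- The arm moves only by the tool hand_motion, called as name(argument=value, ...) on one line, values as JSON. Schema: {"type":"object","properties":{"offsets":{"type":"string"},"force":{"type":"number"},"only":{"type":"string"},"quiet":{"type":"boolean"},"lines":{"type":"string"}},"required":["offsets"],"additionalProperties":false}. offsets is a string of 1 to 20 rows, parted by a bar, with the numbers parted by spaces; each row has 7 numbers: the finger opening in m, then dx, dy, dz in m, then a rotation vector rx, ry, rz in rad; each row is the pose to reach, as a shift and turn from the pose commanded when the call began, along the tool's axes at that moment; what a row does not reach only later rows make up. A row lasts 1/12 s, in which the tool goes at most 0.0417 m and 0.125 rad, less where a joint would pass 70% of its speed; a pose out of reach is approached as far as the arm can. The fingers move at their own pace and stop on an object; force is the grip in N (left out, the last holds). Time passes only in rows, so rows that do not move let the fingers close. The tool returns the time, the measured TCP pose, the force, the opening and the grip force at its end. only (a regular expression) keeps the lines of the reply that match it, lines (a string "A,B") keeps lines A to B, and quiet returns only ok. Input that does not fit is refused with a message, and nothing moves.
- ctrl.get_obs(): the state, without advancing time (a new reading comes with each control period).
- camrig.get_image(name): name is "side" or "top" or "wrist"; returns the picture (384x512x3 uint8, red, green, blue); there is no depth.
- camrig.camera_params(name): a dict with "fx", "fy", "cx", "cy" (pixels), "T" (4x4, takes a point from camera to world coordinates); the wrist camera has in their place "tool_from_camera" (4x4, takes a point from camera to tool coordinates, whose origin is the TCP and whose axes are the flange's). Camera axes: x right, y down, z forward; pixel columns grow to the right and rows downward; lengths in m; the calibration is good to about 2 mm. A picture is of the moment at which its call begins: read the wrist's pose just before it. camera_params takes no time and is no camera call.
- finish_job(): hands the job in; it is judged then, once.
The state is a dict: "t": time; "q": joint angles; "dq": joint speeds; "effort": joint torques, N m; "tool_pos": TCP position; "tool_rot": TCP orientation; "contact_force": force on the tool from outside, world axes, zero at the start; "wrist_torque": the same for the moment, N m; "opening": finger opening in m; "grip_force": force on a finger pad.
Only numpy, scipy, OpenCV 4.12 (cv2) and the standard library are available. Lean on these libraries where they do the work, as an engineer would, in place of code of your own. Each camera call takes 0.05 s, during which the arm holds its last target. There are 200 camera calls.

## Working session

There is one attempt and no reset: what is moved stays moved. The work goes in short steps, Python scripts to look and compute and a tool call to move; the robot and the scene stay as the last step left them, time stands still between calls to the robot, and variables do not carry over. Pictures are saved under pics/ and viewed, at most 10 in all, crops included, and the job is handed in when it is done.

```bash
ls; mkdir -p pics; python3 - <<'E'
from station import ctrl, camrig, finish_job
import cv2
o=ctrl.get_obs();print({k:o[k] for k in ('t','tool_pos','tool_rot','opening')})
for n in ('top','side'):
    cv2.imwrite(f'pics/{n}0.png',camrig.get_image(n)[:,:,::-1]);print(n,camrig.camera_params(n))
print(camrig.camera_params('wrist'))
E
```

```text
pics
station.py
{'t': 0.0, 'tool_pos': array([0.16093821, 0.60332232, 0.24875715]), 'tool_rot': array([-4.08411619e-01, -3.11444783e+00,  3.10513083e-03]), 'opening': 0.08525966382234464}
top {'fx': 397.4880319259374, 'fy': 397.4880319259374, 'cx': 254.74960674956287, 'cy': 193.7714015919481, 'T': array([[-0.0203538 , -0.98877839,  0.1479967 ,  0.42801753],
       [-0.99945708,  0.02395883,  0.02261683, -0.02322329],
       [-0.02590886, -0.14745601, -0.98872921,  0.9487578 ],
       [ 0.        ,  0.        ,  0.        ,  1.        ]])}
side {'fx': 375.6513134811259, 'fy': 375.6513134811259, 'cx': 253.8198439000087, 'cy': 193.5356220699176, 'T': array([[ 0.9384636 , -0.1908863 ,  0.28783413,  0.3378335 ],
       [-0.34511129, -0.55103128,  0.75977807, -0.57383395],
       [ 0.01357439, -0.81235888, -0.58299982,  0.50190053],
       [ 0.        ,  0.        ,  0.        ,  1.        ]])}
{'fx': 316.52617891824445, 'fy': 316.52617891824445, 'cx': 254.56283385487484, 'cy': 196.83382846163553, 'tool_from_camera': array([[-6.55830833e-04, -9.61360957e-01, -2.75290173e-01,
         6.97890625e-02],
       [ 9.99997570e-01, -1.20994753e-03,  1.84302646e-03,
         1.05350616e-03],
       [-2.10490035e-03, -2.75288296e-01,  9.61359414e-01,
        -1.24263860e-01],
       [ 0.00000000e+00,  0.00000000e+00,  0.00000000e+00,
         1.00000000e+00]])}
```

View pics/top0.png

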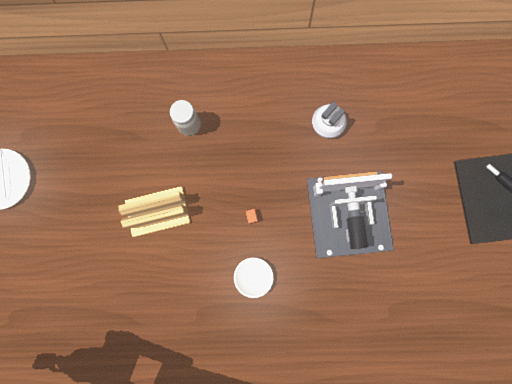

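View pics/side0.png

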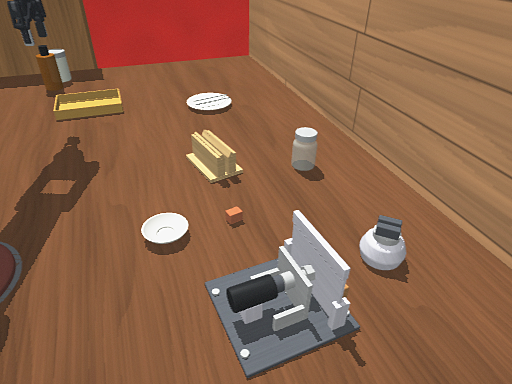

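Top view: fixture at about (350,215) with the guard's hem at (320-390,181), rack at about (155,212). I'll enlarge both for measurement.

```bash
cat >h.py <<'E'
from station import ctrl, camrig, finish_job
import numpy as np,cv2
from scipy.spatial.transform import Rotation as R
def cam(n,o=None):
    p=camrig.camera_params(n)
    if n=='wrist':
        o=o or ctrl.get_obs();T=np.eye(4);T[:3,:3]=R.from_rotvec(o['tool_rot']).as_matrix();T[:3,3]=o['tool_pos']
        p['T']=T@p['tool_from_camera']
    return p
def ray(p,uv,z):
    uv=np.atleast_2d(uv).astype(float)
    d=np.c_[(uv[:,0]-p['cx'])/p['fx'],(uv[:,1]-p['cy'])/p['fy'],np.ones(len(uv))]@p['T'][:3,:3].T
    return p['T'][:3,3]+d*((z-p['T'][2,3])/d[:,2])[:,None]
def proj(p,X):
    c=(np.atleast_2d(X)-p['T'][:3,3])@p['T'][:3,:3]
    return c[:,:2]/c[:,2:]*[p['fx'],p['fy']]+[p['cx'],p['cy']]
def tool_delta(target):
    o=ctrl.get_obs();return R.from_rotvec(o['tool_rot']).as_matrix().T@(np.array(target)-o['tool_pos'])
E
python3 - <<'E'
from h import *
im=cv2.imread('pics/top0.png')
a=cv2.resize(im[165:265,300:400],(400,400),interpolation=2);b=cv2.resize(im[165:265,105:205],(400,400),interpolation=2)
cv2.imwrite('pics/c0.png',np.hstack([b,a]))
h=cv2.cvtColor(im,cv2.COLOR_BGR2HSV)
p=cam('top')
# plate: dark grey-blue
m=(im[:,:,0].astype(int)-im[:,:,2]>0)&(h[:,:,2]<120);m[:,:295]=0;m[:,405:]=0;m[:150]=0
c=max(cv2.findContours(m.astype(np.uint8),0,1)[0],key=cv2.contourArea)
q=cv2.boxPoints(cv2.minAreaRect(c));print(q,ray(p,q,.008))
m=(h[:,:,0]>15)&(h[:,:,0]<35)&(h[:,:,2]>130);m[:,:100]=0;m[:,210:]=0;m[:170]=0;m[260:]=0
for c in cv2.findContours(m.astype(np.uint8),0,1)[0]:
    if cv2.contourArea(c)>30:
        q=cv2.boxPoints(cv2.minAreaRect(c));print('rack',q.round(1).tolist())
E
```

```text
[[365.1035  224.2414 ]
 [371.97244 223.66898]
 [373.869   246.42758]
 [367.00003 247.     ]] [[ 0.49017558 -0.25954999  0.008     ]
 [ 0.49116227 -0.27565499  0.008     ]
 [ 0.43812045 -0.27667197  0.008     ]
 [ 0.4371298  -0.26070302  0.008     ]]
rack [[115.80000305175781, 202.10000610351562], [181.39999389648438, 185.60000610351562], [190.60000610351562, 222.39999389648438], [124.9000015258789, 238.8000030517578]]
```

View pics/c0.png

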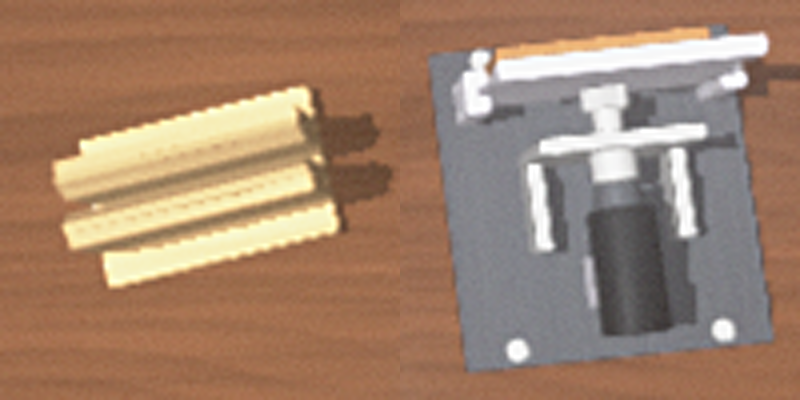

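Left: rack, with wall-top strips from about (60,178)-(310,125) and (68,235)-(320,180); right: guard hem (496,70)-(768,43), bracket top (540,147)-(706,130), plate corners (430,57), (468,370), (770,340).

```bash
python3 - <<'E'
from h import *
p=cam('top')
def pr(name,pts,z,ox):
    P=ray(p,[[ox+x/4-.375,165+y/4-.375] for x,y in pts],z)[:,:2]
    print(name,P.round(4).tolist(),'mean',P.mean(0).round(4)); return P
def yaw(P): # y-axis dir of line (left=+y)
    d=P[0]-P[1]; return np.arctan2(-d[0],d[1])
G=pr('guard',[(96,70),(368,43)],.128,300);print(yaw(G),np.linalg.norm(G[0]-G[1]))
B=pr('brk',[(140,147),(306,130)],.085,300);print(yaw(B),np.linalg.norm(B[0]-B[1]))
Q=pr('plate',[(68,370),(370,340),(30,57)],.008,300);print(yaw(Q[:2]),np.linalg.norm(Q[0]-Q[1]),np.linalg.norm(Q[0]-Q[2]))
K=pr('rackbase',[(108,287),(341,231),(80,143),(313,87)],.004,105);print(yaw(K[:2]),np.linalg.norm(K[0]-K[1]),np.linalg.norm(K[0]-K[2]))
for f,c in ((yaw(G),None),):
    Rm=np.array([[np.cos(f),-np.sin(f)],[np.sin(f),np.cos(f)]])
    print('fix origin from guard',G.mean(0)-Rm@[.0115,0],'brk',B.mean(0)-Rm@[-.026,0],'plate',Q[1:].mean(0)-Rm@[-.05,0])
W=pr('w far',[(60,178),(308,126)],.068,105);V=pr('w near',[(68,235),(320,178)],.068,105);print(yaw(W),yaw(V))
E
```

```text
guard [[0.572, -0.1488], [0.5827, -0.2905]] mean [ 0.5773 -0.2196]
0.07566690246716624 0.14213303177896416
brk [[0.5363, -0.1773], [0.5435, -0.2676]] mean [ 0.5399 -0.2225]
0.07938548337976287 0.0906563534624514
plate [[0.4162, -0.1428], [0.4299, -0.3183], [0.6019, -0.1281]] mean [ 0.4827 -0.1964]
0.07782154568965118 0.17606521323214047 0.1862930206402594
rackbase [[0.4738, 0.2942], [0.5041, 0.1548], [0.5609, 0.3135], [0.5918, 0.1721]] mean [0.5327 0.2336]
0.21398985354887562 0.14266401950336688 0.0891957178147036
fix origin from guard [ 0.56587393 -0.22050378] brk [ 0.56585202 -0.22048986] plate [ 0.56575555 -0.21941691]
w far [[0.5323, 0.3014], [0.5585, 0.1616]] mean [0.5454 0.2315]
w near [[0.5002, 0.2959], [0.5289, 0.1546]] mean [0.5145 0.2253]
0.18493362543621247 0.20072497194986658
```

```bash
cat >>h.py <<'E'
def goal(pos,ang):
    """delta in tool axes to reach pos, tool down, tool-y along world angle ang"""
    o=ctrl.get_obs();M=R.from_rotvec(o['tool_rot']).as_matrix()
    y=np.array([np.cos(ang),np.sin(ang),0]);z=np.array([0,0,-1.]);N=np.c_[np.cross(y,z),y,z]
    print('d',(M.T@(np.array(pos)-o['tool_pos'])).round(4),'r',R.from_matrix(M.T@N).as_rotvec().round(4),'t',round(o['t'],2))
E
python3 -c "
from h import *
goal([.5325,.2325,.25],.2)"
```

```text
d [-0.4546 -0.2625 -0.0007] r [-1.80e-03  8.00e-04  1.11e+00] t 0.1
```

hand_motion(offsets="0.085 -0.4546 -0.2625 0 0 0 1.11 | 0.085 -0.4546 -0.2625 0 0 0 1.11 | 0.085 -0.4546 -0.2625 0 0 0 1.11 | 0.085 -0.4546 -0.2625 0 0 0 1.11 | 0.085 -0.4546 -0.2625 0 0 0 1.11 | 0.085 -0.4546 -0.2625 0 0 0 1.11 | 0.085 -0.4546 -0.2625 0 0 0 1.11 | 0.085 -0.4546 -0.2625 0 0 0 1.11 | 0.085 -0.4546 -0.2625 0 0 0 1.11 | 0.085 -0.4546 -0.2625 0 0 0 1.11 | 0.085 -0.4546 -0.2625 0 0 0 1.11 | 0.085 -0.4546 -0.2625 0 0 0 1.11 | 0.085 -0.4546 -0.2625 0 0 0 1.11 | 0.085 -0.4546 -0.2625 0 0 0 1.11 | 0.085 -0.4546 -0.2625 0 0 0 1.11 | 0.085 -0.4546 -0.2625 0 0 0 1.11")

```text
t: 1.43
tool_pos: [0.5321, 0.2333, 0.2495]
tool_rot: [-1.988, -2.431, 0.001]
contact_force: [0.3, 0.2, -0.4]
opening: 0.0851
grip_force: 0.0
```

```bash
python3 - <<'E'
from h import *
o=ctrl.get_obs();print(o['tool_pos'],o['tool_rot'],o['q'])
np.save('w1.npy',{'tool_pos':o['tool_pos'],'tool_rot':o['tool_rot']})
cv2.imwrite('pics/w1.png',camrig.get_image('wrist')[:,:,::-1])
goal([.5773,-.2196,.25],.077)
E
```

```text
[0.53213024 0.23327822 0.24947684] [-1.98788516e+00 -2.43130311e+00  1.05539777e-03] [ 2.84871576e-01 -5.02285249e-02  1.71680030e+00  4.99867216e-04
  1.47617638e+00  8.48150363e-02]
d [-0.4533 -0.046  -0.0005] r [-0.0009 -0.0002  0.1241] t 1.48
```

View pics/w1.png

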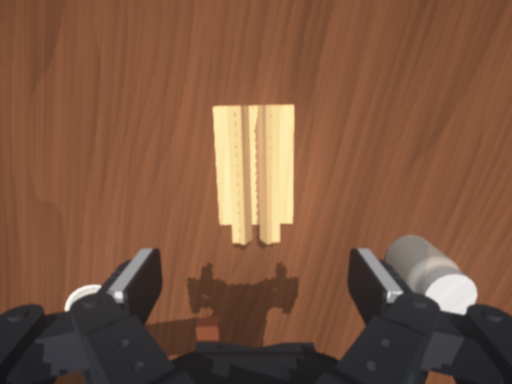

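Wrist view: rack at (213-295, 105-245), slot between the wall strips near column 256. I'll enlarge it.

```bash
python3 - <<'E'
import cv2
im=cv2.imread('pics/w1.png')[95:255,200:310]
cv2.imwrite('pics/c1.png',cv2.resize(im,None,fx=3.75,fy=3.75,interpolation=2))
E
```

```text
(no output)
```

View pics/c1.png

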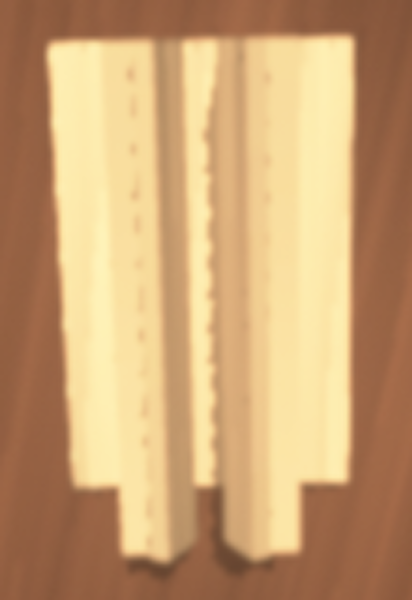

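```bash
python3 - <<'E'
from h import *
o=np.load('w1.npy',allow_pickle=True).item();p=cam('wrist',o)
f=lambda L,z:ray(p,[[200+x/3.75-.4,95+y/3.75-.4] for x,y in L],z)[:,:2]
for z in (.01,.0):
    K=f([(47,40),(354,37),(350,483),(73,488)],z);d=K[0]+K[1]-K[2]-K[3]
    print(K.mean(0),'yaw',np.arctan2(-d[0],d[1]),[np.linalg.norm(K[i]-K[i-1]) for i in range(4)])
c=K.mean(0)
W=f([(120,553),(302,552),(168,562),(255,560)],.068);print(W)
for w in (W[:2],W[2:]):
    print(w.mean(0),np.linalg.norm(w[0]-w[1]))
L=f([(188,300),(220,300)],.055);print('slot z55',L)
T=f([(156,40),(165,488),(193,40),(225,488)],.055);print(T)
E
```

```text
[0.53202922 0.236109  ] yaw 0.22359058527307665 [np.float64(0.14070987991475653), np.float64(0.09035612705963066), np.float64(0.13977979097711365), np.float64(0.09048858024397026)]
[0.53238909 0.23427272] yaw 0.22359058527307685 [np.float64(0.14457801915942173), np.float64(0.09284003281867927), np.float64(0.14362236191397473), np.float64(0.09297612716425589)]
[[0.52200317 0.1645381 ]
 [0.57173436 0.17492112]
 [0.53565547 0.1645191 ]
 [0.55938639 0.16994655]]
[0.54686877 0.16972961] 0.05080352428594423
[0.54752093 0.16723282] 0.024343656564927117
slot z55 [[0.52697564 0.23621801]
 [0.53556146 0.23795485]]
[[0.50562313 0.30165656]
 [0.5311634  0.18106954]
 [0.51497988 0.30354692]
 [0.54800551 0.18448008]]
```

hand_motion(offsets="0.06 -0.4533 -0.046 0 0 0 0.124 | 0.06 -0.4533 -0.046 0 0 0 0.124 | 0.06 -0.4533 -0.046 0 0 0 0.124 | 0.06 -0.4533 -0.046 0 0 0 0.124 | 0.06 -0.4533 -0.046 0 0 0 0.124 | 0.06 -0.4533 -0.046 0 0 0 0.124 | 0.06 -0.4533 -0.046 0 0 0 0.124 | 0.06 -0.4533 -0.046 0 0 0 0.124 | 0.06 -0.4533 -0.046 0 0 0 0.124 | 0.06 -0.4533 -0.046 0 0 0 0.124 | 0.06 -0.4533 -0.046 0 0 0 0.124 | 0.06 -0.4533 -0.046 0 0 0 0.124 | 0.06 -0.4533 -0.046 0 0 0 0.124 | 0.06 -0.4533 -0.046 0 0 0 0.124")

```text
t: 2.65
tool_pos: [0.5777, -0.219, 0.2498]
tool_rot: [-2.133, -2.305, -0.001]
contact_force: [-0.3, 0.2, -0.3]
opening: 0.06
grip_force: 0.0
```

```bash
python3 - <<'E'
from h import *
o=ctrl.get_obs();print(o['tool_pos'],o['tool_rot'])
np.save('w2.npy',{'tool_pos':o['tool_pos'],'tool_rot':o['tool_rot']})
cv2.imwrite('pics/w2.png',camrig.get_image('wrist')[:,:,::-1])
E
```

```text
[ 0.57771947 -0.21895652  0.24983471] [-2.13330997e+00 -2.30513887e+00 -5.56435930e-04]
```

View pics/w2.png

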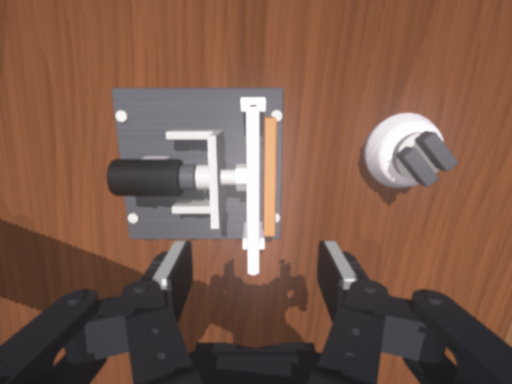

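The hem runs vertically at column ~253, rows 108-275; the bracket top is at column ~214.

```bash
python3 - <<'E'
from h import *
o=np.load('w2.npy',allow_pickle=True).item();p=cam('wrist',o)
im=cv2.imread('pics/w2.png');m=im.min(2)>190
for r in (120,150,200,225,260,270):
    c=np.where(m[r,240:266])[0]+240;P=ray(p,[[c.min()-.5,r],[c.max()+.5,r]],.128);print(r,c.min(),c.max(),P[:,:2].mean(0).round(4),np.linalg.norm(P[0]-P[1]).round(4))
print(ray(p,[[253,275.5],[253,108]],.128))
P=ray(p,[[212,131],[216,229]],.085);print(P,P.mean(0),np.linalg.norm(P[0]-P[1]))
goal([.5773,-.2196,.116],.077)
E
```

```text
120 246 258 [ 0.5716 -0.1579] 0.0098
150 246 259 [ 0.5737 -0.1804] 0.0109
200 247 258 [ 0.5767 -0.2207] 0.0097
225 245 260 [ 0.5783 -0.2423] 0.0133
260 248 258 [ 0.5811 -0.2742] 0.0094
270 248 258 [ 0.5818 -0.2837] 0.0095
[[ 0.58225073 -0.28897577  0.128     ]
 [ 0.57168591 -0.14909336  0.128     ]]
[[ 0.53630669 -0.17186621  0.085     ]
 [ 0.54397208 -0.26562817  0.085     ]] [ 0.54013939 -0.21874719  0.085     ] 0.09407477183293916
d [-0.0011 -0.0005  0.1339] r [-0.0002 -0.0007  0.0012] t 2.7
```

hand_motion(offsets="0.05 -0.001 -0.0007 0.134 0 0 0.001 | 0.05 -0.001 -0.0007 0.134 0 0 0.001 | 0.05 -0.001 -0.0007 0.134 0 0 0.001 | 0.05 -0.001 -0.0007 0.134 0 0 0.001 | 0.05 -0.001 -0.0007 0.134 0 0 0.001 | 0.0 -0.001 -0.0007 0.134 0 0 0.001 | 0.0 -0.001 -0.0007 0.134 0 0 0.001 | 0.0 -0.001 -0.0007 0.134 0 0 0.001 | 0.0 -0.001 -0.0007 0.134 0 0 0.001 | 0.0 -0.001 -0.0007 0.134 0 0 0.001 | 0.0 -0.001 -0.0007 0.134 0 0 0.001", force=60)

```text
t: 3.62
tool_pos: [0.5785, -0.2224, 0.12]
tool_rot: [2.133, 2.3, 0.001]
contact_force: [-2.4, 2.0, 7.1]
opening: 0.0091
grip_force: 59.9
```

hand_motion(offsets="0 0 0 -0.015 0 0 0 | 0 0 0 -0.03 0 0 0 | 0 0 0 -0.045 0 0 0 | 0 0 0 -0.06 0 0 0 | 0 0 0 -0.08 0 0 0 | 0 0 0 -0.1 0 0 0 | 0 0 0 -0.12 0 0 0 | 0 0 0 -0.145 0 0 0 | 0 0 0 -0.145 0 0 0", force=60)

```text
t: 4.37
tool_pos: [0.5794, -0.2227, 0.2686]
tool_rot: [2.129, 2.295, 0.005]
contact_force: [0.5, -0.7, -0.8]
opening: 0.0091
grip_force: 59.0
```

```bash
python3 - <<'E'
from h import *
o=ctrl.get_obs();print(o['tool_pos'],o['tool_rot'],o['opening'])
cv2.imwrite('pics/s2.png',camrig.get_image('side')[:,:,::-1])
im=cv2.imread('pics/s2.png')
cv2.imwrite('pics/s2c.png',cv2.resize(im[80:384,190:430],None,fx=1.9,fy=1.9))
goal([.5321,.2352,.265],.22)
E
```

```text
[ 0.57944882 -0.22274547  0.26862992] [2.1289319  2.29469523 0.00484893] 0.009090944345843224
d [ 0.4598 -0.0122 -0.0015] r [ 0.0068  0.005  -0.1451] t 4.42
```

View pics/s2c.png

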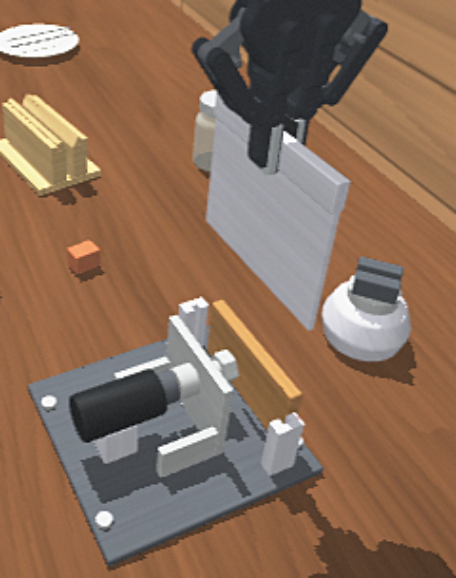

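The guard hangs level in the fingers, out of the posts; the bolt head is visible behind the bracket. On to the rack.

hand_motion(offsets="0 0.4598 -0.0122 0 0.007 0.005 -0.145 | 0 0.4598 -0.0122 0 0.007 0.005 -0.145 | 0 0.4598 -0.0122 0 0.007 0.005 -0.145 | 0 0.4598 -0.0122 0 0.007 0.005 -0.145 | 0 0.4598 -0.0122 0 0.007 0.005 -0.145 | 0 0.4598 -0.0122 0 0.007 0.005 -0.145 | 0 0.4598 -0.0122 0 0.007 0.005 -0.145 | 0 0.4598 -0.0122 0 0.007 0.005 -0.145 | 0 0.4598 -0.0122 0 0.007 0.005 -0.145 | 0 0.4598 -0.0122 0 0.007 0.005 -0.145 | 0 0.4598 -0.0122 0 0.007 0.005 -0.145 | 0 0.4598 -0.0122 0 0.007 0.005 -0.145 | 0 0.4598 -0.0122 0 0.007 0.005 -0.145 | 0 0.4598 -0.0122 0 0.007 0.005 -0.145 | 0 0.4598 -0.0122 0 0.007 0.005 -0.145", force=60)

```text
t: 5.67
tool_pos: [0.5302, 0.2351, 0.2598]
tool_rot: [-1.96, -2.444, 0.005]
contact_force: [0.3, 0.6, -2.3]
opening: 0.0093
grip_force: 58.8
```

```bash
python3 - <<'E'
from h import *
cv2.imwrite('pics/s3.png',camrig.get_image('side')[:,:,::-1])
im=cv2.imread('pics/s3.png')
cv2.imwrite('pics/s3c.png',cv2.resize(im[0:200,150:350],None,fx=3,fy=3))
goal([.5321,.2352,.265],.22)
E
```

```text
d [ 0.      0.0016 -0.0048] r [-0.0077 -0.0051 -0.0018] t 5.72
```

View pics/s3c.png

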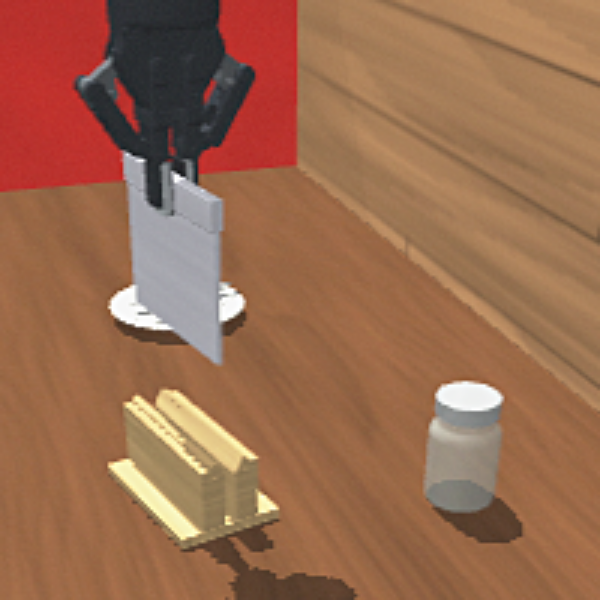

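Guard hangs above the rack; its near lower corner is at crop (222,362), near upper (221,200), far upper (124,153). Compare with prediction for tilt in hand.

```bash
python3 - <<'E'
from h import *
p=cam('side');o=ctrl.get_obs();print(o['tool_pos'],o['tool_rot'])
M=R.from_rotvec(o['tool_rot']).as_matrix()
# tool x ~ guard y; tool z down
for n,v in (('near low',(-.0665,0,.108)),('far low',(.0735,0,.108)),('near hem',(-.0665,0,-.012)),('far hem',(.0735,0,-.012))):
    u=proj(p,o['tool_pos']+M@np.array(v))[0];print(n,((u-[150,0])*3).round(1))
ys=proj(p,o['tool_pos']+M@np.array([-.0665,.01,.108]))[0];print('10mm +y shift',(ys-[150,0])*3)
goal([.5325,.2352,.2],.2205)
E
```

```text
[0.53047879 0.23483966 0.26019654] [-1.96091666 -2.4432132   0.00439582]
near low [218.8 356.2]
far low [136.1 293.7]
near hem [214.3 190.8]
far hem [125.3 141.5]
10mm +y shift [230.69791667 353.38178644]
d [-0.0004  0.0025  0.0602] r [-0.0077 -0.0051 -0.0023] t 5.72
```

hand_motion(offsets="0 0 0.0022 0.03 -0.007 -0.005 -0.001 | 0 0 0.0022 0.06 -0.007 -0.005 -0.001 | 0 0 0.0022 0.07 -0.007 -0.005 -0.001 | 0 0 0.0022 0.07 -0.007 -0.005 -0.001 | 0 0 0.0022 0.07 -0.007 -0.005 -0.001 | 0 0 0.0022 0.07 -0.007 -0.005 -0.001", force=60)

```text
t: 6.22
tool_pos: [0.5333, 0.2367, 0.1931]
tool_rot: [1.963, 2.451, 0.005]
contact_force: [0.5, -0.5, -1.7]
opening: 0.0091
grip_force: 58.8
```

```bash
python3 -c "
from h import *
goal([.5325,.2352,.13],.2205)"
```

```text
d [-0.0014 -0.0013  0.0631] r [ 0.0035 -0.0007 -0.0003] t 6.22
```

hand_motion(offsets="0 0 -0.0008 0.01 0.002 0 0 | 0 0 -0.0008 0.02 0.002 0 0 | 0 0 -0.0008 0.028 0.002 0 0 | 0 0 -0.0008 0.036 0.002 0 0 | 0 0 -0.0008 0.044 0.002 0 0 | 0 0 -0.0008 0.052 0.002 0 0 | 0 0 -0.0008 0.06 0.002 0 0 | 0 0 -0.0008 0.06 0.002 0 0", force=60)

```text
t: 6.88
tool_pos: [0.53, 0.2363, 0.1283]
tool_rot: [-1.961, -2.45, 0.007]
contact_force: [0.4, 1.0, -3.0]
opening: 0.0088
grip_force: 58.9
```

No resistance; it is in the slot. Continue gently to the floor.

hand_motion(offsets="0 0 0 0.004 0 0 0 | 0 0 0 0.006 0 0 0 | 0 0 0 0.008 0 0 0 | 0 0 0 0.008 0 0 0", force=60)

```text
t: 7.22
tool_pos: [0.5312, 0.2367, 0.1228]
tool_rot: [-1.962, -2.452, 0.002]
contact_force: [0.5, 0.0, -2.8]
opening: 0.0089
grip_force: 59.0
```

hand_motion(offsets="0 0 0 0.003 0 0 0 | 0 0 0 0.003 0 0 0 | 0 0 0 0.003 0 0 0", force=60)

```text
t: 7.47
tool_pos: [0.5323, 0.2373, 0.122]
tool_rot: [-1.963, -2.453, -0.003]
contact_force: [-1.9, 0.9, 5.9]
opening: 0.0091
grip_force: 60.1
```

hand_motion(offsets="0 0 0 0.001 0 0 0 | 0 0 0 0.001 0 0 0 | 0.03 0 0 0.001 0 0 0 | 0.03 0 0 0 0 0 0 | 0.03 0 0 0 0 0 0 | 0.03 0 0 0 0 0 0 | 0.03 0 0 -0.03 0 0 0 | 0.03 0 0 -0.06 0 0 0 | 0.03 0 0 -0.1 0 0 0 | 0.03 0 0 -0.14 0 0 0 | 0.03 0 0 -0.14 0 0 0", force=60)

```text
t: 8.38
tool_pos: [0.5353, 0.2379, 0.2704]
tool_rot: [1.958, 2.447, 0.019]
contact_force: [1.0, 1.0, 1.8]
opening: 0.03
grip_force: 0.0
```

```bash
python3 - <<'E'
from h import *
cv2.imwrite('pics/s4.png',camrig.get_image('side')[:,:,::-1])
im=cv2.imread('pics/s4.png')
a=cv2.resize(im[0:200,150:350],None,fx=2,fy=2)
o=ctrl.get_obs();p=cam('top');t=camrig.get_image('top')[:,:,::-1]
cv2.imwrite('pics/s4c.png',np.hstack([a,cv2.resize(t[165:265,105:205],(400,400))]))
goal([.5658,-.2200,.25],.078-np.pi/2);goal([.5658,-.2200,.25],.078+np.pi/2)
print(o['q'])
E
```

```text
d [-0.4532 -0.0679  0.0122] r [ 0.002  -0.0037  1.7137] t 8.48
d [-0.4532 -0.0679  0.0122] r [ 0.0036  0.0019 -1.4279] t 8.48
[ 2.90852305e-01 -5.81451995e-02  1.69606013e+00  5.21060524e-04
  1.49400350e+00  6.98731284e-02]
```

View pics/s4c.png

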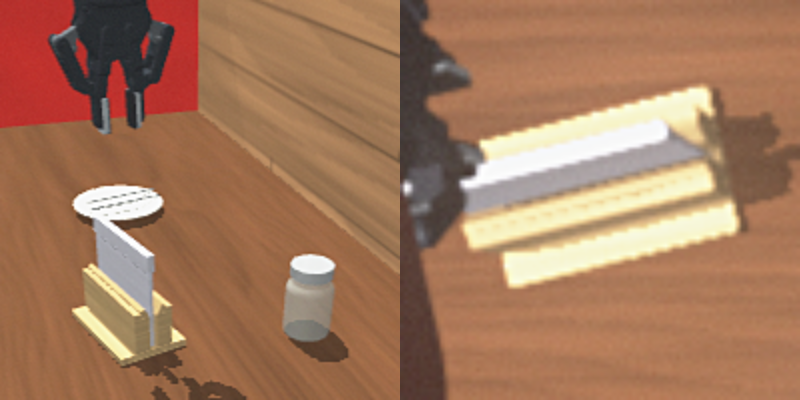

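Guard stands fully down in the rack (hem just above the walls). Now the bolt.

hand_motion(offsets="0.05 -0.4532 -0.0679 0.01 0.002 -0.004 1.714 | 0.05 -0.4532 -0.0679 0.01 0.002 -0.004 1.714 | 0.05 -0.4532 -0.0679 0.01 0.002 -0.004 1.714 | 0.05 -0.4532 -0.0679 0.01 0.002 -0.004 1.714 | 0.05 -0.4532 -0.0679 0.01 0.002 -0.004 1.714 | 0.05 -0.4532 -0.0679 0.01 0.002 -0.004 1.714 | 0.05 -0.4532 -0.0679 0.01 0.002 -0.004 1.714 | 0.05 -0.4532 -0.0679 0.01 0.002 -0.004 1.714 | 0.05 -0.4532 -0.0679 0.01 0.002 -0.004 1.714 | 0.05 -0.4532 -0.0679 0.01 0.002 -0.004 1.714 | 0.05 -0.4532 -0.0679 0.01 0.002 -0.004 1.714 | 0.05 -0.4532 -0.0679 0.01 0.002 -0.004 1.714 | 0.05 -0.4532 -0.0679 0.01 0.002 -0.004 1.714 | 0.05 -0.4532 -0.0679 0.01 0.002 -0.004 1.714 | 0.05 -0.4532 -0.0679 0.07 0.002 -0.004 1.714 | 0.05 -0.4532 -0.0679 0.09 0.002 -0.004 1.714 | 0.05 -0.4532 -0.0679 0.09 0.002 -0.004 1.714 | 0.05 -0.4532 -0.0679 0.09 0.002 -0.004 1.714", force=60)

```text
t: 9.98
tool_pos: [0.5617, -0.2189, 0.165]
tool_rot: [-3.136, -0.122, 0.021]
contact_force: [0.9, -0.8, 0.1]
opening: 0.0499
grip_force: 0.0
```

```bash
python3 - <<'E'
from h import *
o=ctrl.get_obs();print(o['tool_pos'],o['tool_rot'],o['q'])
np.save('w5.npy',{'tool_pos':o['tool_pos'],'tool_rot':o['tool_rot']})
im=camrig.get_image('wrist')[:,:,::-1];cv2.imwrite('pics/w5.png',im)
p=cam('wrist',o);u=proj(p,[[.5658,-.22,.055]])[0];print('head px',u)
cv2.imwrite('pics/w5c.png',cv2.resize(im[80:330,100:412],None,fx=2.4,fy=2.4,interpolation=2))
goal([.5658,-.2200,.25],.078-np.pi/2)
E
```

```text
[ 0.56168544 -0.21890667  0.16502022] [-3.13570494 -0.12196213  0.02142621] [-0.49329449  0.0751446   1.73472235 -0.00406421  1.34524188  1.00068746]
head px [258.88686059 194.16272417]
d [ 0.0015  0.0002 -0.0814] r [-0.0005  0.0081 -0.0002] t 10.03
```

View pics/w5c.png

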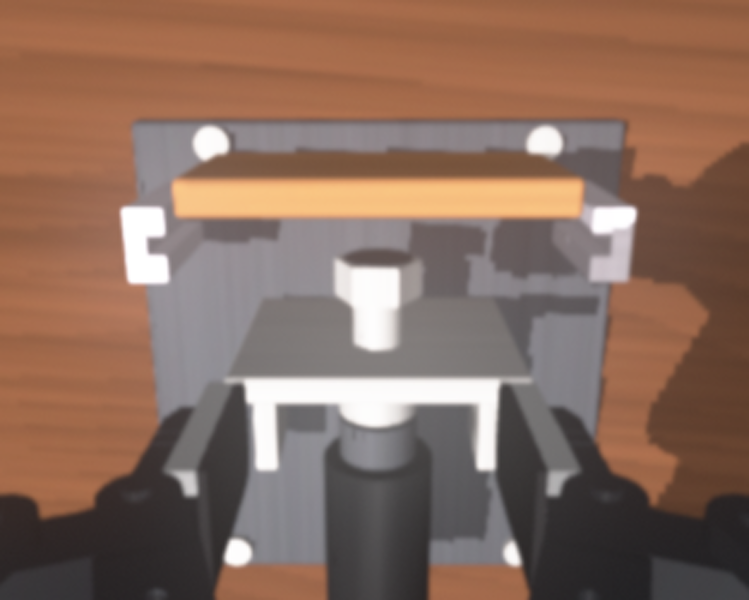

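Wrist view: head at crop (335-422, 250-305), i.e. pixel (257.5,194.6), within 1.5 px of my prediction, gap clear. Descend with fingers open to straddle it.

hand_motion(offsets="0.048 0.0015 -0.0008 0.03 0 0.004 0 | 0.048 0.0015 -0.0008 0.06 0 0.004 0 | 0.048 0.0015 -0.0008 0.08 0 0.004 0 | 0.048 0.0015 -0.0008 0.095 0 0.004 0 | 0.048 0.0015 -0.0008 0.111 0 0.004 0 | 0.048 0.0015 -0.0008 0.111 0 0.004 0 | 0.048 0.0015 -0.0008 0.111 0 0.004 0 | 0.048 0.0015 -0.0008 0.111 0 0.004 0", force=60)

```text
t: 10.7
tool_pos: [0.5671, -0.2205, 0.0617]
tool_rot: [3.136, 0.122, 0.004]
contact_force: [1.3, -0.1, -0.6]
opening: 0.048
grip_force: 0.0
```

```bash
python3 - <<'E'
from h import *
o=ctrl.get_obs();print(o['tool_pos'],o['tool_rot'],o['t'])
im=camrig.get_image('wrist')[:,:,::-1];cv2.imwrite('pics/w6.png',im)
p=cam('wrist',o);u=proj(p,[[.5658,-.219,.055],[.5658+.006,-.219+.012,.055],[.5658+.006,-.219-.012,.055]]);print('head px',u)
cv2.imwrite('pics/w6c.png',cv2.resize(im[180:360,155:355],None,fx=3.3,fy=3.3,interpolation=2))
goal([.5658,-.2190,.055],.078-np.pi/2)
E
```

```text
[ 0.56705913 -0.22046667  0.06173756] [3.1357295  0.12218519 0.00382169] 10.7
head px [[253.81099722 268.25931104]
 [228.49628549 254.59996223]
 [281.04397512 258.27044648]]
d [-0.0012 -0.0016  0.0068] r [ 0.0037 -0.0025 -0.0001] t 10.75
```

View pics/w6c.png

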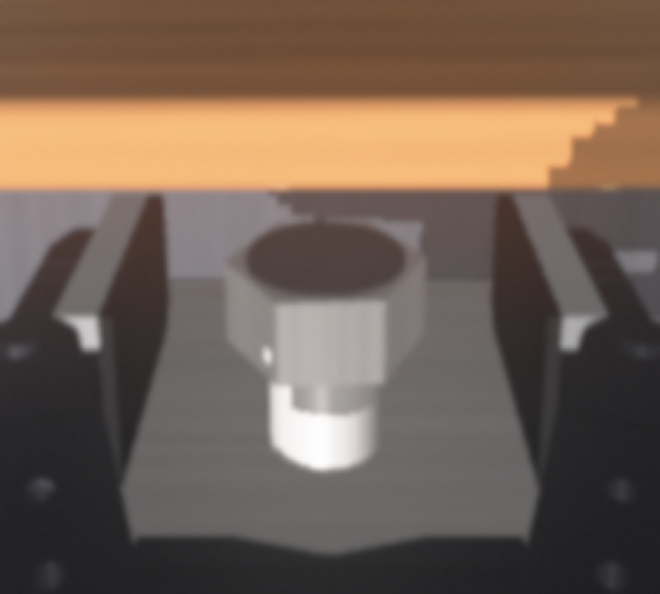

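Head seen end-on between the fingers: top flat at crop columns 275-387, corners 225 and 425, so it is ~0.065 rad past flat-on-top; flats will be upright in ~2.5 s (t≈13.3). I settle lower and wait, then check edges numerically.

hand_motion(offsets="0.048 -0.001 -0.0014 0.004 0 0 0 | 0.048 -0.001 -0.0014 0.004 0 0 0 | 0.048 -0.001 -0.0014 0.004 0 0 0 | 0.048 -0.001 -0.0014 0.004 0 0 0 | 0.048 -0.001 -0.0014 0.004 0 0 0 | 0.048 -0.001 -0.0014 0.004 0 0 0 | 0.048 -0.001 -0.0014 0.004 0 0 0 | 0.048 -0.001 -0.0014 0.004 0 0 0 | 0.048 -0.001 -0.0014 0.004 0 0 0 | 0.048 -0.001 -0.0014 0.004 0 0 0 | 0.048 -0.001 -0.0014 0.004 0 0 0 | 0.048 -0.001 -0.0014 0.004 0 0 0", force=60)

```text
t: 11.75
tool_pos: [0.5642, -0.2183, 0.0549]
tool_rot: [3.138, 0.122, -0.002]
contact_force: [0.5, -0.9, -1.1]
opening: 0.0485
grip_force: 0.0
```

```bash
python3 - <<'E'
from h import *
o=ctrl.get_obs();print(o['tool_pos'],o['t'])
g0=cv2.cvtColor(cv2.imread('pics/w6.png'),cv2.COLOR_BGR2GRAY)
g=cv2.cvtColor(camrig.get_image('wrist')[:,:,::-1].copy(),cv2.COLOR_BGR2GRAY)
for n,a in (('old',g0),('new',g)):
    print(n)
    for r in (276,284,292): print(r,a[r,210:296:2].tolist())
E
```

```text
[ 0.56418267 -0.21828183  0.05487086] 11.75
old
276 [106, 106, 107, 107, 106, 107, 111, 132, 139, 141, 140, 138, 137, 138, 155, 178, 179, 177, 180, 180, 180, 178, 177, 176, 173, 173, 172, 170, 170, 172, 164, 134, 123, 122, 123, 124, 120, 108, 105, 105, 104, 105, 104]
284 [104, 104, 104, 105, 104, 105, 105, 113, 131, 140, 139, 138, 145, 147, 156, 179, 180, 178, 180, 182, 181, 179, 177, 176, 173, 174, 173, 170, 170, 172, 164, 133, 122, 121, 122, 116, 108, 106, 105, 105, 105, 105, 105]
292 [104, 104, 104, 105, 105, 105, 105, 106, 106, 107, 107, 112, 126, 137, 151, 178, 180, 179, 180, 181, 181, 179, 178, 177, 171, 173, 173, 169, 170, 172, 162, 128, 114, 106, 106, 105, 105, 105, 105, 105, 104, 104, 104]
new
276 [106, 107, 107, 107, 107, 106, 107, 107, 111, 139, 147, 148, 151, 150, 149, 146, 148, 146, 146, 142, 144, 148, 152, 156, 160, 162, 162, 163, 161, 161, 158, 161, 160, 158, 159, 161, 152, 119, 111, 110, 105, 105, 105]
284 [106, 106, 106, 107, 106, 106, 106, 106, 108, 136, 147, 148, 149, 149, 148, 147, 146, 145, 146, 149, 157, 161, 160, 160, 164, 164, 164, 163, 162, 161, 159, 161, 160, 157, 159, 161, 151, 116, 109, 107, 105, 105, 105]
292 [103, 103, 103, 103, 103, 103, 103, 104, 104, 105, 116, 143, 137, 145, 147, 145, 147, 145, 146, 148, 156, 161, 160, 160, 163, 164, 163, 162, 162, 161, 158, 161, 159, 156, 159, 161, 148, 112, 105, 104, 104, 104, 105]
```

hand_motion(offsets="0.04 0.001 0 0 0 0 0 | 0.034 0.001 0 0 0 0 0 | 0.034 0.001 0 0 0 0 0 | 0.034 0.001 0 0 0 0 0 | 0.034 0.001 0 0 0 0 0 | 0.034 0.001 0 0 0 0 0 | 0.034 0.001 0 0 0 0 0 | 0.034 0.001 0 0 0 0 0 | 0.034 0.001 0 0 0 0 0 | 0.034 0.001 0 0 0 0 0 | 0.034 0.001 0 0 0 0 0 | 0.034 0.001 0 0 0 0 0 | 0.034 0.001 0 0 0 0 0 | 0.034 0.001 0 0 0 0 0 | 0.034 0.001 0 0 0 0 0 | 0.034 0.001 0 0 0 0 0 | 0.034 0.001 0 0 0 0 0 | 0 0.001 0 0 0 0 0 | 0 0.001 0 0 0 0 0 | 0 0.001 0 0 0 0 0", force=90)

```text
t: 13.47
tool_pos: [0.5653, -0.2199, 0.0554]
tool_rot: [3.134, 0.122, -0.001]
contact_force: [0.1, -4.6, 1.0]
opening: 0.0221
grip_force: 88.1
```

hand_motion(offsets="0 0 0 0 0 0 0 | 0 0 0 0 0 0 0 | 0 0 0 0 0 0 0 | 0 0 0 0 0 0 0", force=90)

```text
t: 13.8
tool_pos: [0.5653, -0.2199, 0.0554]
tool_rot: [3.135, 0.122, -0.001]
contact_force: [-0.0, -5.9, -0.2]
opening: 0.0224
grip_force: 88.1
```

```bash
cat >look.py <<'E'
import sys;from h import *
g=camrig.get_image('wrist')[:,:,::-1];cv2.imwrite('pics/'+sys.argv[1],g)
g=cv2.cvtColor(g.copy(),cv2.COLOR_BGR2GRAY)
for r in (284,):print(g[r,210:310:2].tolist())
if len(sys.argv)>2:
    a=cv2.imread('pics/'+sys.argv[2],0).astype(int);print('diff',np.abs(a-g)[250:320,225:290].mean(),np.abs(a-g)[250:320,225:290].max())
t=camrig.get_image('top');cv2.imwrite('pics/t_'+sys.argv[1],t[:,:,::-1])
E
python3 look.py g1.png
```

```text
[51, 52, 52, 53, 54, 60, 70, 67, 58, 110, 155, 159, 162, 162, 161, 160, 159, 158, 159, 156, 157, 160, 157, 153, 155, 152, 156, 156, 156, 155, 154, 152, 152, 152, 150, 139, 76, 61, 68, 64, 54, 51, 50, 50, 49, 49, 48, 48, 49, 53]
```

hand_motion(offsets="0 0 0.0005 0 0 0 0 | 0 0 0.0005 0 0 0 0 | 0 0 0.0005 0 0 0 0 | 0 0 0.0005 0 0 0 0 | 0 0 0.0005 0 0 0 0 | 0 0 0.0005 0 0 0 0 | 0 0 0.0005 0 0 0 0 | 0 0 0.0005 0 0 0 0 | 0 0 0.0005 0 0 0 0 | 0 0 0.0005 0 0 0 0 | 0 0 0.0005 0 0 0 0 | 0 0 0.0005 0 0 0 0 | 0 0 0.0005 0 0 0 0 | 0 0 0.0005 0 0 0 0 | 0 0 0.0005 0 0 0 0 | 0 0 0.0005 0 0 0 0 | 0 0 0.0005 0 0 0 0 | 0 0 0.0005 0 0 0 0 | 0 0 0.0005 0 0 0 0 | 0 0 0.0005 0 0 0 0", force=100)

```text
t: 15.57
tool_pos: [0.5654, -0.2199, 0.0554]
tool_rot: [3.135, 0.122, -0.001]
contact_force: [-1.1, -6.6, 0.5]
opening: 0.0221
grip_force: 97.9
```

```bash
python3 look.py g2.png g1.png
```

```text
[51, 52, 53, 52, 54, 58, 67, 68, 58, 101, 155, 160, 161, 162, 161, 160, 159, 158, 159, 156, 158, 160, 157, 154, 154, 153, 155, 156, 156, 155, 154, 152, 152, 152, 149, 136, 68, 63, 68, 61, 54, 52, 51, 50, 50, 50, 49, 48, 51, 53]
diff 1.1492307692307693 18
```

Head stands still (no change over 1.8 s when free turning would give 0.3 rad); its two upper facets meet mid-way between the pads, so it is held on the flats. Hand in.

```bash
python3 -c "
from station import ctrl, camrig, finish_job
print(finish_job())"
```

```text
the job is handed in; nothing more can be done
None
```

The guard plate is standing fully down in the rack slot and released. The bolt head is held still on its flats at about 98 N, and the job was handed in at about 16 s. I viewed 11 pictures instead of the 10 allowed.

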